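Put the knocked-over can back in the wire locker

ROBOT

A 6-joint arm with a two-finger parallel gripper is mounted at the origin on the work surface. World frame = base frame: x ahead of the robot, y to its left, z up, the work surface at z = 0. Lengths are in m, angles in rad, forces in N, time in s.
With the tool pointing down it reaches from about 0.3 to 0.775 m from the base axis. Payload 14.6 kg.
Tool frame: the origin (TCP) lies at the very end of the fingers, on their centre line; the grasp point (between the pads) lies 19 mm behind it; z points along the fingers, x is the direction in which the jaws open and shut, and the axes are right-handed (so a half turn about z gives the same grasp; the last joint's range is limited). The gripper opens to 94 mm and grips with 3 to 60 N. Pads are 16 mm wide; open, the fingers measure 119 mm over their backs; the gripper's body (75 mm by 177 mm) begins 78 mm behind the grasp point.
Start: joints at [-1.297, 0.3, 1.521, -0, 1.321, -0.067], TCP at [0.184, -0.518, 0.205] pointing down, gripper open.
Joint ranges: [-3.03, 3.03], [-0.79, 2.21], [0.23, 2.52], [-1.04, 4.18], [0, 3.07], [-2.55, 2.55]. Speed limits (rad/s): [2.22, 2.22, 2.57, 3.14, 3.14, 3.14].

INTERFACE

Orientations are given as [roll, pitch, yaw] about the fixed x, y, z axes, in that order (R = Rz(yaw) Ry(pitch) Rx(roll)).
In Python, from station import ctrl gives the robot as it stands.
- The arm moves only by the shell command python3 -m inch 'ROWS' [FORCE]. ROWS is JSON, one flat list of numbers, 7 for each row, row after row: the shift along the tool's x, y, z in cm, then the turn, a rotation vector about the tool's x, y, z in rad, then the opening, from 0 (shut) to 1 (fully open). In form: [tx, ty, tz, wx, wy, wz, claw, tx, ty, tz, wx, wy, wz, claw, ...]. A call has 1 to 20 rows; each row shifts and turns the commanded pose from where the row before left it, along the tool's axes as they then stand; what a row does not reach is not made up. A row lasts 1/8 s, in which the tool goes at most 62.5 mm and 10.7 degrees, less where a joint would pass 70% of its speed; a pose out of reach is approached as far as the arm can. A call is refused whole if a number of a shift passes 6.25 or a number of a turn 0.188, either way. A call with a gripper value outside its range is refused whole. The fingers move at their own pace and stop on an object; FORCE is the grip in N (left out, the last holds). Time passes only in rows, so rows that do not move let the fingers close. It gives the time, the measured TCP pose, the force and the opening at its end, in the units of the state.
- ctrl.get_obs(): the state, without advancing time (a new reading comes with each control period).
- ctrl.camera(name): name is "scene" or "top"; returns (picture, depth): 400x640x3 uint8, red, green, blue; 400x640 float32, m along the optical axis (not along the pixel's ray), 0 where there is no reading.
- ctrl.camera_params(name): a dict with "vertical_fov" (degrees; the focal length in pixels is half the picture's height over the tangent of half this angle, whatever the lens; pixels are square), "cx", "cy" (the principal point, pixels), "distortion" ([k1, k2, p1, p2, k3] as OpenCV has them; the pictures are not rectified), "camera_from_world" (4x4, takes a point from world to camera coordinates). Camera axes: x right, y down, z forward; pixel columns grow to the right and rows downward; lengths in m; the calibration is good to about 2 mm. A picture is of the moment at which its call begins. camera_params takes no time and is no camera call.
- ctrl.hand_in(): hands the job in, once; it reports no verdict.
Trained networks look in the newest picture that a camera, given by its name, has taken for a name from the list of things; names that differ only in an ending like _2 or _b are one class to them, and where a whole thing is asked for, a point or a joint stands for the part that bears it (a point fixed in the world has none). Each returns a list of dicts, best first, with "score" (0 to 1); they miss things now and then, are a little off and sometimes report something else, mostly with a low value. They report only what shows in the picture. A call takes as long as a camera call. They do not tell look-alikes from the thing itself.
- ctrl.spot_in(camera, label): "bbox" ([centre column, centre row, width, height] in pixels, round what is visible of it).
- ctrl.place_of(camera, label): "centre" ([column, row] in pixels: a listed point, or the origin of a listed thing).
The state is a dict: "time_s": time; "qpos": joint angles; "joint_vel": joint speeds; "tau": joint torques, N m; "ee_pos": TCP position; "eef_rot": TCP orientation; "force": force on the tool from outside, world axes, zero at the start; "moment": the same for the moment, N m; "grip_width": finger opening in m.
Only numpy, scipy, OpenCV 4.12 (cv2) and the standard library are available. Lean on these libraries where they do the work, as an engineer would, in place of code of your own. Each camera call takes 0.05 s, during which the arm holds its last target. There are 200 camera calls.

TASK

A green fluid can has been knocked over on the bench: put it away in the empty bay of the wire locker, the one with the red mat. The doorway is lower than the can is tall, so tip the can to get it in under the yellow lintel, then stand it upright on the floor inside, square to the bay with its handle to the doorway, and push it back until its whole body is behind the doorway and only the handle may stick out. Leave the other can and everything else on the bench where it is, and let go at the end.

Things in the scene. Friction and masses are not known exactly. Their poses are not given: they have to be found in the camera images.
- can: Green can with white label patches, 0.36 to 0.59 kg, lying on its back, handle up. Main body 168 mm long (its height when standing) x 80 wide x 70 deep; a yellow cap, 32 mm diameter, in the middle of one end adds 12 mm. x axis: along its length to the cap (up when it stands); z axis: out of the handle face; y: across the width. Origin: centre of the back face (opposite the handle).
- can_mid (a point): Centre of the can's main body, 35 mm from the back face and 84 mm from each end; same axes as the can.
- can_grip (a point): Centre of the can's black bar handle, 35 mm out from the handle face (105 mm from the back face), 13 mm from mid-length towards the cap. Bar 18 mm wide (y), 14 mm thick (z), 42 mm long (x), outermost 42 mm from the handle face; two struts, 12 mm long (x), 18 mm wide, join its ends to the can. Same axes as the can.
- locker: Fixed blue wire locker with two bays, 115 mm deep, 240 wide, 215 tall. Origin: under its centre; x axis from its open front to its back, z up. Bays are 104 mm wide, centred at y = +56 and -56 mm, between upright partitions 8 mm thick (sheet to 100 mm height, only corner posts above). Floor plate 4 mm thick, x = -60 to +60 mm. Roof of steel rods, 203 mm clear above the floor plate.
- lintel (a point): Middle of the lower edge of the yellow lintel plate, 160 mm above the bench, 52 mm in front of the locker's centre. The plate is 4 mm thick (x), spans both bays and closes the front from 160 mm up to 215 mm, so each doorway is 104 mm wide and reaches from the 4 mm floor plate to 160 mm. Axes as the locker.
- back_rods (a point): Middle of the locker's back, on the inner faces of its vertical steel rods (27 mm apart), 45 mm behind the locker's centre, 100 mm up. A can let go inside, foot on the floor and top leaning on the rods by 30 degrees or less, stays there and slides upright when pushed in near its foot, below the handle; leaning by 35 or more it jams. Axes as the locker.
- bay_mat: Thin red mat, 94 x 100 mm, 1 mm thick (seen only, cannot be felt), in the middle of the floor of the empty bay, left or right. Origin: centre of its underside, on the floor plate (4 mm above the bench); axes as the locker's, x towards the back. In this frame the lintel's front face is at x = -51.5 mm and the inner faces of the back rods at x = +47.5 mm.
- other_can: Grey can of the same shape standing in the other bay, handle outward; its handle sticks out of the doorway by about 25 mm. Origin: centre of its underside (main body). Leave it alone.
- spray: Bystander: an orange-labelled aerosol can standing upright, 54 mm diameter, 140 mm tall. Origin: centre of its underside. Leave it alone.
- spanner: Bystander: a steel spanner lying flat, 200 mm long. Origin: on its underside near mid-length; x axis along the tool. Leave it alone.
- jar: Bystander: a squat jar with a black cap, 64 mm diameter, 70 mm tall. Origin: centre of its underside. Leave it alone.
- mallet: Bystander: a hammer lying flat, 240 mm long. Origin: on its underside near mid-length; x axis along the tool. Leave it alone.
- disc: Bystander: a dark brake disc lying flat, 210 mm diameter, 22 mm thick. Origin: centre of its underside. Leave it alone.
- weights: Bystander: a blue divided tray for wheel weights, 100 x 140 x 45 mm. Origin: centre of its underside. Leave it alone.
Not all that is in view belongs to the job. Leave any pink or turquoise look-alike of the can alone.

How it is judged:
At the end, for the whole second after the job is handed in: The can stands upright (within 6 degrees, cap up), at rest on the floor of the bay with the red mat, square to it within 14 degrees, its centre within 25 mm of the bay's centre line and at most 9 mm nearer the doorway than the bay's centre: its whole body is behind the doorway (angle between can's own x axis and vertical below 0.1 rad and x of can_mid in the frame of bay_mat between -0.009 and 0.03 m and y of can_mid in the frame of bay_mat between -0.025 and 0.025 m and z of can_mid in the frame of bay_mat between 0.07 and 0.1 m and angle between the z axis of can and the x axis of bay_mat, either way round below 0.25 rad and linear speed of can below 0.02 m/s and angular speed of can below 0.1 rad/s); the robot touches nothing.
It fails at once if the can already standing in the other bay is shoved more than 15 mm or tipped (distance of other_can from where it was at the start of the episode above 0.015 m or angle between other_can's own z axis and vertical above 0.2 rad).
It fails at once if anything else lying on the bench is moved more than 20 mm (distance of any of spray, spanner, jar, mallet, disc, weights from where it was at the start of the episode above 0.02 m).
It also fails if it takes over 58 s, if anything falls off the work surface, if the arm or the gripper's body presses on something with over 40 N, if the wrist force passes 120 N, or if a joint passes its speed limit or range.

## Working session

There is one attempt and no reset: what is moved stays moved. The work goes in short steps, Python scripts to look and compute and a shell command to move; the robot and the scene stay as the last step left them, time stands still between calls to the robot, and variables do not carry over. Pictures are saved under pics/ and viewed, about 8 in all and at most 12, crops included, and the job is handed in when it is done.

```bash
ls; mkdir -p pics
cat > h.py <<'E'
import numpy as np, cv2
from station import ctrl
def cam(n,save=None):
    im,d=ctrl.camera(n)
    if save: cv2.imwrite('pics/'+save,im[:,:,::-1])
    return im,d
def K(n):
    p=ctrl.camera_params(n); f=200/np.tan(np.radians(p['vertical_fov'])/2)
    return np.array([[f,0,p['cx']],[0,f,p['cy']],[0,0,1]]),np.array(p['distortion']),np.array(p['camera_from_world'])
def ray(n,uv):
    k,dist,T=K(n); q=cv2.undistortPoints(np.array(uv,float).reshape(-1,1,2),k,dist).reshape(-1,2)
    W=np.linalg.inv(T); d=np.c_[q,np.ones(len(q))]
    return W[:3,3],d@W[:3,:3].T
def atz(n,uv,z):
    o,d=ray(n,uv); return o+d*((z-o[2])/d[:,2])[:,None]
def atd(n,uv,dep):
    o,d=ray(n,uv); return o+d*np.array(dep,float).reshape(-1,1)
def proj(n,P):
    k,dist,T=K(n); r,_=cv2.Rodrigues(T[:3,:3]); return cv2.projectPoints(np.array(P,float).reshape(-1,3),r,T[:3,3],k,dist)[0].reshape(-1,2)
def cloud(n,d):
    v,u=np.mgrid[0:400,0:640]; o,r=ray(n,np.c_[u.ravel(),v.ravel()])
    return (o+r*d.reshape(-1,1)).reshape(400,640,3)
E
python3 - <<'E'
from h import *
for n in('scene','top'):
    im,d=cam(n,n+'0.png')
    np.savez('/tmp/'+n,im=im,d=d)
    print(n,np.linalg.inv(K(n)[2])[:3,3].round(3),K(n)[0][0,0])
    for l in ['can','can_mid','can_grip','lintel','back_rods','bay_mat','locker','other_can']:
        r=ctrl.place_of(n,l)
        print(l,[(np.round(x['score'],2),np.round(x['centre'],1).tolist(), atd(n,[x['centre']],d[int(x['centre'][1]),int(x['centre'][0])]).round(3).tolist()) for x in r[:3]])
print(ctrl.get_obs())
E
```

```text
pics
scene [ 1.228 -0.245  1.22 ] 391.9367779801427
can [(np.float64(0.78), [177.2, 274.5], [[0.635, -0.589, 0.067]]), (np.float64(0.68), [265.0, 168.8], [[0.269, -0.25, 0.06]])]
can_mid [(np.float64(0.59), [267.6, 230.5], [[0.542, -0.282, 0.066]]), (np.float64(0.57), [176.0, 270.4], [[0.623, -0.591, 0.072]]), (np.float64(0.56), [261.2, 170.1], [[0.279, -0.265, 0.068]])]
can_grip [(np.float64(0.94), [170.2, 258.9], [[0.6, -0.596, 0.112]]), (np.float64(0.71), [269.8, 221.7], [[0.535, -0.268, 0.107]]), (np.float64(0.6), [260.5, 154.1], [[0.235, -0.256, 0.108]])]
lintel [(np.float64(0.81), [387.2, 211.9], [[0.621, 0.104, 0.162]]), (np.float64(0.59), [385.5, 248.3], [[0.722, 0.071, 0.115]])]
back_rods [(np.float64(0.9), [396.6, 244.0], [[0.708, 0.115, 0.098]])]
bay_mat [(np.float64(0.57), [372.1, 246.7], [[0.652, 0.06, 0.001]])]
locker [(np.float64(0.81), [386.6, 248.1], [[0.724, 0.073, 0.119]]), (np.float64(0.29), [271.3, 236.7], [[0.571, -0.273, 0.071]])]
other_can [(np.float64(0.94), [402.7, 246.6], [[0.722, 0.131, 0.1]])]
top [ 0.18  -0.06   1.941] 514.1380266718736
can [(np.float64(
[... 1046 characters left out ...]
24), [360.6, 207.4], [[0.464, -0.216, 0.009]])]
{'time_s': 0.9, 'qpos': array([-1.29660782e+00,  2.99888078e-01,  1.52105286e+00, -4.04533994e-05,
        1.32070675e+00, -6.65965306e-02]), 'joint_vel': array([ 0.00146888,  0.00166237,  0.00173159,  0.00211248, -0.00086684,
        0.00106205]), 'tau': array([-8.42987947e-05, -5.31653810e+01, -3.52913868e+01,  7.08713382e-02,
        2.12802045e-02,  9.07679009e-06]), 'ee_pos': array([ 0.1838046 , -0.51834168,  0.20542974]), 'eef_rot': array([ 3.14155721e+00,  5.75253926e-05, -1.23000127e+00]), 'force': array([-0.03848331,  0.18948391, -0.32779223]), 'moment': array([ 0.0060705 , -0.02344207, -0.03041438]), 'grip_width': 0.09379456009179492}
```

View pics/scene0.png

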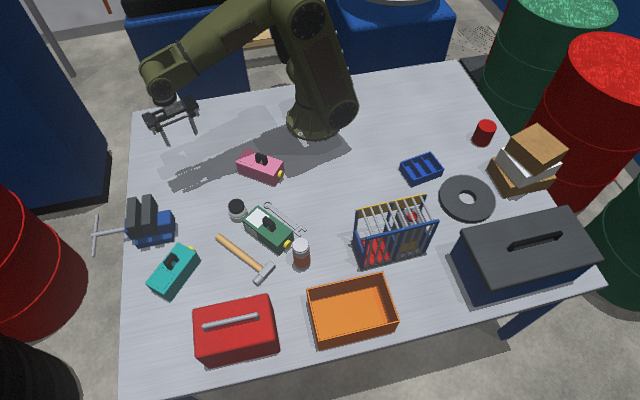

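View pics/top0.png

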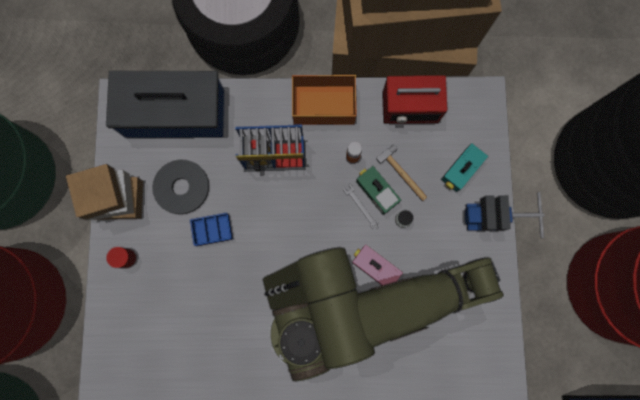

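The green can lies at scene (268,230), cap towards (288,244). The spanner, jar, mallet and spray are close around it. The pink and turquoise cans are decoys. The locker is at scene (395,230) with its lintel side towards the robot, and the red mat is in the -y bay (top (290,150)).

Run:
```python
from h import *
allc=[];lk=[];yl=[]
for n in('top','scene'):
    z=np.load(f'/tmp/{n}.npz'); im,d=z['im'].astype(int),z['d']; P=cloud(n,d); R,G,B=im[...,0],im[...,1],im[...,2]
    box=(abs(P[...,0]-.53)<.13)&(abs(P[...,1]+.27)<.13)
    g=box&(P[...,2]>.058)&(P[...,2]<.082)
    # largest comp w/ green
    nn,lab,st,c=cv2.connectedComponentsWithStats(g.astype(np.uint8))
    gi=np.argmax([ (lab==i)[(G>R+20)].sum() if i else 0 for i in range(nn)])if 0 else max(range(1,nn),key=lambda i:((lab==i)&(G>R+15)).sum())
    q=P[lab==gi]; q=q[:,:3]
    rect=cv2.minAreaRect(q[:,:2].astype(np.float32)); print(n,'can rect',rect,len(q),'z',np.median(q[:,2]))
    y=box&(R>150)&(G>130)&(B<90)&(d>0)&(P[...,2]<.07)&(P[...,2]>0.015); print(' cap',P[y].mean(0) if y.any() else None,y.sum())
    h=box&(P[...,2]>.095)&(P[...,2]<.12)&(R+G+B<150); 
    h&=(abs(P[...,0]-.535)<.05)&(abs(P[...,1]+.268)<.05)
    print(' handle',P[h].mean(0),P[h][:,2].max(),h.sum(), cv2.minAreaRect(P[h][:,:2].astype(np.float32)))
    L=(abs(P[...,0]-.67)<.12)&(abs(P[...,1]-.09)<.17)&(P[...,2]>.165)&(P[...,2]<.235)
    print(' locker top rect',cv2.minAreaRect(P[L][:,:2].astype(np.float32)),L.sum())
    Y=L&(R>120)&(G>100)&(B<90); p=P[Y]
    if len(p)>5:
        ln=cv2.fitLine(p[:,:2].astype(np.float32),cv2.DIST_HUBER,0,.01,.01).ravel(); print(' lintel line',ln,'yaw of locker',np.degrees(np.arctan2(ln[1],ln[0])),p[:,1].min(),p[:,1].max(),len(p))
    M=(abs(P[...,0]-.67)<.12)&(abs(P[...,1]-.05)<.12)&(R>130)&(G<80)&(B<80)&(P[...,2]<.03)&(d>0)
    if M.any(): print(' mat',P[M].mean(0),cv2.minAreaRect(P[M][:,:2].astype(np.float32)),M.sum())
z=np.load('/tmp/scene.npz')['im']; t=np.load('/tmp/top.npz')['im']
a=cv2.resize(z[180:280,330:450],(600,500),interpolation=cv2.INTER_CUBIC)
cv2.imwrite('pics/lk.png',a[:,:,::-1])
for l in['spray','spanner','jar','mallet']:
    for n in('top',):
        r=ctrl.place_of(n,l); print(l,[(round(x['score'],2),atz(n,[x['centre']],0.01).round(3).tolist()) for x in r[:2]])
```

```text
top can rect ((0.5273361206054688, -0.2781246602535248), (0.17330904304981232, 0.08274024724960327), 37.7083625793457) 899 z 0.07067871871323517
 cap None 0
 handle [ 0.53316701 -0.27105802  0.11168481] 0.1193496454271139 53 ((0.5342271327972412, -0.27132996916770935), (0.03965316712856293, 0.01554068922996521), 38.87492752075195)
 locker top rect ((0.6718089580535889, 0.11430002748966217), (0.11144231259822845, 0.2328759729862213), 1.5801362991333008) 1380
 mat [0.66183213 0.05164608 0.0055534 ] ((0.6732620000839233, 0.04473254084587097), (0.062462691217660904, 0.07780161499977112), 89.7320327758789) 53
scene can rect ((0.52093505859375, -0.2811987102031708), (0.17126481235027313, 0.08218012750148773), 38.066551208496094) 956 z 0.06979978174982615
 cap [ 0.59276565 -0.22741296  0.04820833] 27
 handle [ 0.52287252 -0.28954156  0.10416489] 0.11010418939560651 4 ((0.5224101543426514, -0.28960269689559937), (0.0012367969611659646, 0.003832027316093445), 65.04947662353516)
 locker top rect ((0.6670892238616943, 0.113087497651577), (0.11178220808506012, 0.23341511189937592), 1.9067155122756958) 1863
 lintel line [ 0.03054652 -0.99953336  0.61627823  0.11168527] yaw of locker -88.249535 0.00011762081000576963 0.2262060968081184 71
 mat [0.67563681 0.06660576 0.00418436] ((0.66929030418396, 0.05984686315059662), (0.08599359542131424, 0.09033794701099396), 88.69528198242188) 219
spray [(0.76, [[0.663, -0.19, 0.01]])]
spanner [(0.53, [[0.47, -0.22, 0.01]])]
jar [(0.61, [[0.409, -0.36, 0.01]])]
mallet [(0.74, [[0.58, -0.381, 0.01]])]
```

View pics/lk.png

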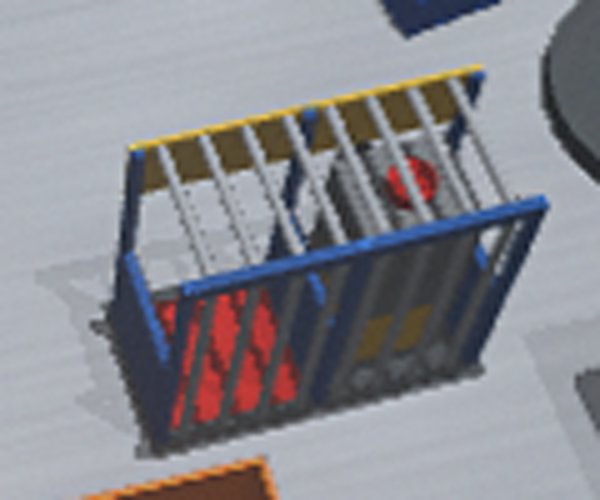

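The red mat is in the -y bay, and the mat centre is about (0.668, 0.057) with the locker yaw about 1.75°. The can measurements agree with each other: yaw 37.9°, handle at (0.534,-0.271). Next I'll work out the tipping path under the lintel in 2D, for several gripper pitches relative to the handle.

```bash
cat > plan.py <<'E'
# 2D (mat-frame X, height Z). can: lean th, G=handle-bar centre. alpha: tool dir = -cos(a) z_c - sin(a) x_c
import numpy as np
from collections import deque
def rect(a,b,c,d): return np.array([[a,c],[b,c],[b,d],[a,d]],float)
def parts(al):  # can coords (along x_c, along z_c) relative to bar centre
    P={'body':rect(-97,71,-105,-35),'cap':rect(71,83,-86,-54),'hand':rect(-21,21,-35,7)}
    t=np.array([-np.sin(al),-np.cos(al)]); n=np.array([np.cos(al),-np.sin(al)])
    def tr(r): return r[:,:1]*n+r[:,1:]*t
    P['fing']=tr(rect(-10,10,-78,19)); P['grip']=tr(rect(-38,38,-250,-78)); return P
L=rect(-51.5,-47.5,160,215)
def clear(al,th,XZ):
    """min clearance (mm) at points XZ (n,2)"""
    xc=np.array([np.sin(th),np.cos(th)]); zc=np.array([-np.cos(th),np.sin(th)])
    m=np.full(len(XZ),99.); 
    for k,r in parts(al).items():
        v=r[:,:1]*xc+r[:,1:]*zc; V=XZ[:,None,:]+v
        e=np.roll(v,-1,0)-v; N=np.r_[np.c_[e[:,1],-e[:,0]],[[1,0],[0,1]]]; N=N/np.linalg.norm(N,axis=1)[:,None]
        A=V@N.T; B=L@N.T
        gap=np.maximum(A.min(1)-B.max(0),B.min(0)-A.max(1)).max(1); m=np.minimum(m,gap)
        if k in('grip',): m=np.minimum(m,np.where(V[...,1].min(1)<222,-62-V[...,0].max(1),99)); m=np.minimum(m,V[...,1].min(1)-5)
        m=np.minimum(m,np.where(V[...,1].max(1)>150,207-np.where(V[...,0]>-50,V[...,1],0).max(1),99))
        if k!='grip': 
            m=np.minimum(m,47.5-V[...,0].max(1)+4)  # rods may be touched
            m=np.minimum(m,V[...,1].min(1)-4+4)     # floor may be touched
    return m
if __name__=='__main__':
    X=np.arange(-200,0,3.);Z=np.arange(60,200,3.);g=np.stack(np.meshgrid(X,Z,indexing='ij'),-1).reshape(-1,2)
    TH=np.radians(np.arange(80,-1,-2))
    for ad in(0,15,30,45,60):
        C=np.array([clear(np.radians(ad),t,g).reshape(len(X),len(Z)) for t in TH])
        out=[]
        for m in(2,4,6,8):
            F=C>=min(m,99); S=np.zeros_like(F); q=deque()
            for i,j,k in np.argwhere(F):
                if X[j]<-190 and i<15: S[i,j,k]=1;q.append((i,j,k))
            while q:
                i,j,k=q.popleft()
                for a,b,c in((1,0,0),(-1,0,0),(0,1,0),(0,-1,0),(0,0,1),(0,0,-1)):
                    a+=i;b+=j;c+=k
                    if 0<=a<len(TH) and 0<=b<len(X) and 0<=c<len(Z) and F[a,b,c] and not S[a,b,c]: S[a,b,c]=1;q.append((a,b,c))
            # reachable lean with body's top past the lintel (leaning on rods)
            best=None
            for i in range(len(TH)-1,-1,-1):
                t=TH[i]; ok=[(X[j],Z[k]) for j,k in np.argwhere(S[i]) if X[j]+71*np.sin(t)+105*np.cos(t)>40]
                if ok: best=(round(np.degrees(t)),ok[len(ok)//2]); break
            out.append((m,best))
        print(ad,out)
E
python3 plan.py
```

```text
0 [(2, (0, (np.float64(-59.0), np.float64(111.0)))), (4, (0, (np.float64(-59.0), np.float64(102.0)))), (6, (0, (np.float64(-62.0), np.float64(111.0)))), (8, None)]
15 [(2, (0, (np.float64(-59.0), np.float64(111.0)))), (4, (0, (np.float64(-59.0), np.float64(102.0)))), (6, (0, (np.float64(-62.0), np.float64(111.0)))), (8, None)]
30 [(2, (0, (np.float64(-59.0), np.float64(111.0)))), (4, (0, (np.float64(-59.0), np.float64(102.0)))), (6, (0, (np.float64(-62.0), np.float64(111.0)))), (8, None)]
45 [(2, None), (4, None), (6, None), (8, None)]
60 [(2, None), (4, None), (6, None), (8, None)]
```

```bash
python3 -m inch '[0,0,-3,0,0,0,1, 0,0,-3,0,0,0,1, 0,0,0,0,0,0,1]' 30; python3 -c "
from station import ctrl;o=ctrl.get_obs();print(o['qpos'].tolist(),o['ee_pos'],o['eef_rot'])"; python3 -m inch '[-2,0,0,0,0.1,0,1, -2,0,0,0,0.18,0,1,-2,0,0,0.15,0.15,0,1,0,0,0,0,0,0,1]' ; python3 -c "
from station import ctrl;o=ctrl.get_obs();print(o['qpos'].tolist(),o['ee_pos'],o['eef_rot'])"
```

```text
time_s: 1.48
ee_pos: [0.184, -0.519, 0.2675]
eef_rot: [3.141, -0.004, -1.23]
force: [-0.3, -0.1, -0.5]
grip_width: 0.0937
[-1.2965922971599573, 0.25938658037479495, 1.4290037750804385, 2.2718757001715502e-05, 1.449455180584242, -0.06658650237024652] [ 0.18401285 -0.51898887  0.26745668] [ 3.14136584 -0.00374031 -1.23000808]
time_s: 1.98
ee_pos: [0.1627, -0.4605, 0.2561]
eef_rot: [-3.004, -0.411, -1.242]
force: [-0.1, -0.0, 0.7]
grip_width: 0.0941
[-1.4213290749692302, -0.10830146727376032, 1.9074209758327287, 0.2514083341293824, 0.9749630363148842, -0.31074506387594714] [ 0.16271369 -0.46051263  0.25608275] [-3.00357967 -0.41131475 -1.24228722]
```

```bash
cat > kin.py <<'E'
import numpy as np
from scipy.spatial.transform import Rotation as R
from scipy.optimize import least_squares
D=[([-1.29660782,.299888078,1.52105286,-4e-5,1.32070675,-.0665965],[.1838046,-.51834168,.20542974],[3.14155721,5.7e-5,-1.23000127]),
([-1.2965923,.25938658,1.42900378,0,1.44945518,-.0665865],[.18401285,-.51898887,.26745668],[3.14136584,-.00374031,-1.23000808]),
([-1.42132907,-.10830147,1.90742098,.25140833,.97496304,-.31074506],[.16271369,-.46051263,.25608275],[-3.00357967,-.41131475,-1.24228722])]
def fk(q,p):
    a1,d1,L2,a3,L3,L6=p
    R1=R.from_euler('z',q[0]);R2=R1*R.from_euler('y',q[1]);R3=R2*R.from_euler('y',q[2])
    R6=R3*R.from_euler('z',q[3])*R.from_euler('y',q[4])*R.from_euler('z',q[5])
    return np.array([0,0,d1])+R1.apply([a1,0,0])+R2.apply([0,0,L2])+R3.apply([a3,0,L3])+R6.apply([0,0,L6]),R6
def fit(D):
    f=lambda p:np.concatenate([fk(q,p)[0]-x for q,x,_ in D]+[1e-3*(np.array(p)-[.1,.35,.4,0,.4,.3])])
    return least_squares(f,[.1,.35,.4,0,.4,.3])
if __name__=='__main__':
    s=fit(D);print(s.x.round(4),np.abs(s.fun[:3*len(D)]).max())
    for q,x,e in D: print(((R.from_euler('xyz',e).inv()*fk(q,s.x)[1]).as_rotvec()).round(3))
E
python3 kin.py
```

```text
[-0.079   0.2776  0.5543  0.0729  0.4966  0.417 ] 0.035484695938516136
[ 0.     0.    -3.142]
[-0.     0.     3.142]
[-0.    -0.     3.142]
```

```bash
python3 -m inch '[0,6,-4,0,0,0,1, 0,6,-3,0,0,0,1, 0,6,0,0,0,0,1,0,6,0,0,-0.18,0,1,0,6,0,0,-0.18,0,1,0,0,0,0,0,0,1]' ; python3 -c "
from station import ctrl;o=ctrl.get_obs();print(o['qpos'].tolist(),o['ee_pos'].tolist(),o['eef_rot'].tolist())"
```

```text
time_s: 2.72
ee_pos: [-0.1194, -0.5517, 0.273]
eef_rot: [-3.012, -0.044, -1.195]
force: [0.5, 1.1, -0.3]
grip_width: 0.0938
[-1.9094084312753574, 0.31738342619847815, 1.3483311408641119, 0.12640601031044393, 1.5282075022094324, -0.7264281086710723] [-0.11936017260881773, -0.5517229866218833, 0.2729684700310461] [-3.0123225545087, -0.04401933143900716, -1.1945284596586139]
```

```bash
python3 - <<'E'
s=open('kin.py').read()
s=s.replace("a1,d1,L2,a3,L3,L6=p","a1,d1,L2,a3,L3,L6,b=p").replace("R1.apply([a1,0,0])","R1.apply([a1,b,0])").replace("[.1,.35,.4,0,.4,.3]","[.1,.35,.4,0,.4,.3,.03]")
s=s.replace("R.from_euler('z',q[5])","R.from_euler('z',q[5]+np.pi)")
s=s.replace("-1.24228722])]","-1.24228722]),\n([-1.90940843,.31738343,1.34833114,.12640601,1.5282075,-.72642811],[-.11936017,-.55172299,.27296847],[-3.01232255,-.04401933,-1.19452846])]")
open('kin.py','w').write(s)
E
python3 kin.py; python3 -c "from station import ctrl;o=ctrl.get_obs();print(o['joint_vel'])"
```

```text
[0.     0.2212 0.4242 0.0409 0.4475 0.2706 0.0366] 3.317631831728507e-06
[ 0. -0.  0.]
[-0. -0. -0.]
[ 0. -0. -0.]
[-0.  0. -0.]
[ 0.02996763 -0.17157894  0.12569426  0.06611663 -0.06867461 -0.00225954]
```

```bash
cat > ik.py <<'E'
from kin import *
P=fit(D).x; LO=np.array([-3.03,-.79,.23,-1.04,0,-2.55]);HI=np.array([3.03,2.21,2.52,4.18,3.07,2.55])
PSI=np.radians(1.75);MAT=np.array([.668,.057,.004])
Xl=np.array([np.cos(PSI),np.sin(PSI),0]);Yl=np.array([-np.sin(PSI),np.cos(PSI),0]);Zl=np.array([0,0,1.])
def target(Xg,Zg,tilt,y=0):  # bar centre mm (Z above bench), tool dir tilt below horizontal rad
    g=MAT*[1,1,0]+Xl*Xg/1e3+Zl*Zg/1e3+Yl*y; z=Xl*np.cos(tilt)-Zl*np.sin(tilt); x=-Yl
    return g+.019*z,R.from_matrix(np.c_[x,np.cross(z,x),z])
def ik(p,Rt,q0=None,n=12):
    def f(q): a,b=fk(q,P); return np.r_[(a-p)*5,(Rt.inv()*b).as_rotvec()]
    rng=np.random.default_rng(0);sol=[]
    for s in ([q0] if q0 is not None else [])+[LO+(HI-LO)*rng.random(6) for _ in range(n)]:
        r=least_squares(f,np.clip(s,LO+1e-6,HI-1e-6),bounds=(LO,HI),max_nfev=80)
        e=np.abs(r.fun).max()
        if e<2e-3 and not any(np.abs(r.x-t).max()<.05 for t in sol): sol.append(r.x)
        if q0 is not None and len(sol) and s is q0: break
    return sol
E
cat > t.py <<'E'
from ik import *
for name,X,Z,tl in [('upright a30',-65,103,30),('up a0',-65,103,0),('up a15',-65,103,15),('lean30 a30',-95,130,60),('lean30 a15',-95,130,45),('lean30 a0',-95,130,30),('lean60 a30',-130,150,90),('lean60 a0',-130,150,60)]:
    s=ik(*target(X,Z,np.radians(tl)),n=25); print(name,[x.round(2).tolist() for x in s])
E
python3 t.py
```

```text
upright a30 [[0.03, 0.38, 2.14, 3.14, 0.42, -1.57]]
up a0 [[0.03, 0.7, 2.17, 3.14, 1.3, -1.57]]
up a15 [[0.03, 0.51, 2.19, 3.14, 0.87, -1.57]]
lean30 a30 [[0.03, 0.24, 1.93, 0.0, 0.45, 1.57]]
lean30 a15 [[0.03, 0.21, 2.09, 0.0, 0.06, 1.57]]
lean30 a0 [[0.03, 0.26, 2.21, 3.14, 0.37, -1.57]]
lean60 a30 [[0.03, 0.35, 1.63, -0.0, 1.16, 1.57]]
lean60 a0 [[0.03, 0.14, 2.0, 0.0, 0.48, 1.57]]
```

```bash
cat > t2.py <<'E'
from ik import *; from plan import *; import heapq
# grasp
yc=np.radians(37.9);xc=np.array([np.cos(yc),np.sin(yc),0]);ycv=np.array([-np.sin(yc),np.cos(yc),0])
for a in(25,30,35):
    a_=np.radians(a);z=-np.cos(a_)*Zl-np.sin(a_)*xc;x=-ycv
    print('grasp',a,[s.round(2).tolist() for s in ik(np.array([.534,-.271,.105])+.019*z,R.from_matrix(np.c_[x,np.cross(z,x),z]))])
for th in(16,20,22,26):
    t=np.radians(th);X=47.5-168*np.sin(t)+97*np.sin(t)-105*np.cos(t);Z=4+97*np.cos(t)+105*np.sin(t)
    for a in(30,35): print('end',th,a,round(X,1),round(Z,1),[s.round(2).tolist() for s in ik(*target(X,Z,np.radians(a+th)))])
for tau in(42,46,50,54):
  for zt in(30,50): 
    t=np.radians(tau); X=-25-19*np.cos(t);Z=zt+19*np.sin(t)
    print('push',tau,zt,[s.round(2).tolist() for s in ik(*target(X,Z,t))])
al=np.radians(32)
X=np.arange(-200,-40,3.);Z=np.arange(80,200,3.);g=np.stack(np.meshgrid(X,Z,indexing='ij'),-1).reshape(-1,2);THd=np.arange(80,19,-2)
C=np.array([clear(al,np.radians(t),g).reshape(len(X),len(Z)) for t in THd])
W=np.where(C>2,1+300/np.maximum(C,1)**2,np.inf)
gi=(list(THd).index(22),np.argmin(abs(X+78)),np.argmin(abs(Z-135)));print('goal clear',C[gi])
dist={};prev={};h=[(0,gi,None)]
while h:
    d,n,p=heapq.heappop(h)
    if n in prev: continue
    prev[n]=p
    if X[n[1]]<=-190 and THd[n[0]]>=60: break
    for k in((1,0,0),(-1,0,0),(0,1,0),(0,-1,0),(0,0,1),(0,0,-1)):
        m=tuple(np.add(n,k))
        if all(0<=m[i]<C.shape[i] for i in range(3)) and m not in prev and np.isfinite(W[m]): heapq.heappush(h,(d+W[m],m,n))
i=0
while n is not None:
    if i%3==0: print(THd[n[0]],X[n[1]],Z[n[2]],round(C[n],1))
    n=prev[n];i+=1
E
python3 t2.py
```

```text
grasp 25 [[-0.38, 0.66, 1.34, -0.38, 1.39, 0.65]]
grasp 30 [[-0.35, 0.7, 1.31, -0.44, 1.45, 0.68]]
grasp 35 [[-0.33, 0.73, 1.27, -0.5, 1.51, 0.71]]
end 16 30 -73.0 126.2 [[0.03, 0.26, 2.02, 0.0, 0.09, 1.57]]
end 16 35 -73.0 126.2 [[0.03, 0.27, 1.97, 0.0, 0.22, 1.57]]
end 20 30 -75.5 131.1 [[0.03, 0.25, 1.98, 0.0, 0.21, 1.57]]
end 20 35 -75.5 131.1 [[0.03, 0.26, 1.93, 0.0, 0.34, 1.57]]
end 22 30 -76.5 133.3 [[0.03, 0.25, 1.96, 0.0, 0.27, 1.57]]
end 22 35 -76.5 133.3 [[0.03, 0.26, 1.91, 0.0, 0.39, 1.57]]
end 26 30 -78.0 137.2 [[0.03, 0.25, 1.92, 0.0, 0.38, 1.57]]
end 26 35 -78.0 137.2 [[0.03, 0.27, 1.86, 0.0, 0.5, 1.57]]
push 42 30 [[0.03, 0.51, 1.99, 3.14, 0.19, -1.57]]
push 42 50 [[0.03, 0.46, 1.99, 3.14, 0.14, -1.57]]
push 46 30 [[0.03, 0.49, 1.95, 3.14, 0.07, -1.57]]
push 46 50 [[0.03, 0.45, 1.95, 3.14, 0.03, -1.57]]
push 50 30 [[0.03, 0.49, 1.91, 0.0, 0.04, 1.57]]
push 50 50 [[0.03, 0.45, 1.91, 0.0, 0.08, 1.57]]
push 54 30 [[0.03, 0.49, 1.87, 0.0, 0.15, 1.57]]
push 54 50 [[0.03, 0.45, 1.87, 0.0, 0.2, 1.57]]
goal clear 4.548627137957567
68 -191.0 155.0 21.3
68 -182.0 155.0 21.3
68 -173.0 155.0 21.3
68 -164.0 155.0 21.3
68 -155.0 155.0 21.3
68 -146.0 155.0 18.5
68 -140.0 152.0 14.1
68 -131.0 152.0 13.9
66 -125.0 152.0 11.1
64 -119.0 152.0 10.8
62 -113.0 152.0 11.3
60 -107.0 152.0 12.2
60 -101.0 155.0 12.6
58 -95.0 155.0 14.1
54 -92.0 155.0 12.9
50 -89.0 155.0 10.9
44 -89.0 155.0 8.6
40 -89.0 152.0 8.4
38 -86.0 149.0 7.9
34 -86.0 146.0 6.9
28 -86.0 146.0 7.6
26 -83.0 143.0 8.1
22 -83.0 140.0 9.3
22 -80.0 134.0 4.7
```

```bash
cat > rows.py <<'E'
from ik import *
from station import ctrl
def T(p,r): M=np.eye(4);M[:3,:3]=r.as_matrix();M[:3,3]=p;return M
def now():
    o=ctrl.get_obs(); return T(o['ee_pos'],R.from_euler('xyz',o['eef_rot'])),o['qpos']
from scipy.linalg import logm,expm
def twist(A,B):
    L=np.real(logm(np.linalg.inv(A)@B)); return np.r_[L[:3,3]*100,L[2,1],L[0,2],L[1,0]]
def E(tw):
    M=np.zeros((4,4));w=tw[3:];M[:3,:3]=[[0,-w[2],w[1]],[w[2],0,-w[0]],[-w[1],w[0],0]];M[:3,3]=tw[:3]/100;return expm(M)
def show(wps,A=None,q=None,vmax=4.0,wmax=.15,ns=None):
    """per segment: n and the (identical) row; rounded rows are accumulated so errors are made up; checks joint steps"""
    if A is None: A,q=now()
    for k,B in enumerate(wps):
        tw=twist(A,B); n=int(max(1,np.ceil(max(np.linalg.norm(tw[:3])/vmax,np.linalg.norm(tw[3:])/wmax))))
        if ns: n=ns[k]
        r=np.r_[(tw[:3]/n).round(2),(tw[3:]/n).round(3)]; js=0;zm=9
        for _ in range(n):
            A=A@E(r); s=ik(A[:3,3],R.from_matrix(A[:3,:3]),q,n=0)
            zm=min(zm,A[2,3])
            if not s: print('  NO IK',A[:3,3]);continue
            js=max(js,(np.abs(s[0]-q)/8e-3/np.array([2220,2220,2570,3140,3140,3140])*64*1000/64/125*1.0).max()) ; q=s[0]
        print(n,'x',r.tolist(),'end',A[:3,3].round(3),'q',q.round(2).tolist(),'zmin',round(zm,3))
    return A,q
yc=np.radians(37.9);xc=np.array([np.cos(yc),np.sin(yc),0]);ycv=np.array([-np.sin(yc),np.cos(yc),0])
def grasp(al=np.radians(30),G=(.534,-.271,.105),back=0.):
    z=-np.cos(al)*Zl-np.sin(al)*xc;x=-ycv
    return T(np.array(G)+(.019-back)*z,R.from_matrix(np.c_[x,np.cross(z,x),z]))
def loc(X,Z,lean,al=30,y=0): return T(*target(X,Z,np.radians(lean+al),y))
E
python3 - <<'E'
from rows import *
A,q=show([grasp(back=.10,G=(.534,-.271,.13)),grasp(back=.10),grasp()])
E
```

```text
20 x [0.37, -3.81, -0.37, -0.032, 0.001, -0.015] end [ 0.564 -0.244  0.2  ] q [-0.29, 0.65, 1.11, -0.43, 1.69, 0.63] zmin 0.2
1 x [0.26, -1.25, 2.17, -0.001, -0.009, 0.004] end [ 0.566 -0.246  0.175] q [-0.29, 0.68, 1.13, -0.42, 1.65, 0.65] zmin 0.175
3 x [0.0, 0.0, 3.33, 0.0, 0.0, 0.0] end [ 0.527 -0.277  0.089] q [-0.35, 0.7, 1.31, -0.44, 1.45, 0.68] zmin 0.089
```

```bash
python3 -m inch '[0.37,-3.81,-0.37,-0.032,0.001,-0.015,0.7, 0.37,-3.81,-0.37,-0.032,0.001,-0.015,0.7, 0.37,-3.81,-0.37,-0.032,0.001,-0.015,0.7, 0.37,-3.81,-0.37,-0.032,0.001,-0.015,0.7, 0.37,-3.81,-0.37,-0.032,0.001,-0.015,0.7, 0.37,-3.81,-0.37,-0.032,0.001,-0.015,0.7, 0.37,-3.81,-0.37,-0.032,0.001,-0.015,0.7, 0.37,-3.81,-0.37,-0.032,0.001,-0.015,0.7, 0.37,-3.81,-0.37,-0.032,0.001,-0.015,0.7, 0.37,-3.81,-0.37,-0.032,0.001,-0.015,0.7, 0.37,-3.81,-0.37,-0.032,0.001,-0.015,0.7, 0.37,-3.81,-0.37,-0.032,0.001,-0.015,0.7, 0.37,-3.81,-0.37,-0.032,0.001,-0.015,0.7, 0.37,-3.81,-0.37,-0.032,0.001,-0.015,0.7, 0.37,-3.81,-0.37,-0.032,0.001,-0.015,0.7, 0.37,-3.81,-0.37,-0.032,0.001,-0.015,0.7, 0.37,-3.81,-0.37,-0.032,0.001,-0.015,0.7, 0.37,-3.81,-0.37,-0.032,0.001,-0.015,0.7, 0.37,-3.81,-0.37,-0.032,0.001,-0.015,0.7, 0.37,-3.81,-0.37,-0.032,0.001,-0.015,0.7]'
python3 -m inch '[0,0,0,0,0,0,0.7]'
python3 - <<'E'
from rows import *
from h import cam
show([grasp(back=.10),grasp(back=.04),grasp()])
cam('scene','s1.png')
E
```

```text
time_s: 5.22
ee_pos: [0.5706, -0.2434, 0.2149]
eef_rot: [2.61, -0.017, -0.898]
force: [0.2, -0.8, 0.5]
grip_width: 0.0657
time_s: 5.35
ee_pos: [0.5706, -0.2424, 0.2126]
eef_rot: [2.609, -0.013, -0.896]
force: [-0.2, -0.3, 0.2]
grip_width: 0.0658
1 x [-0.02, -1.38, 3.53, 0.009, -0.019, 0.005] end [ 0.566 -0.246  0.175] q [-0.29, 0.68, 1.13, -0.42, 1.65, 0.65] zmin 0.175
2 x [-0.0, 0.0, 3.0, -0.0, 0.0, 0.0] end [ 0.542 -0.265  0.123] q [-0.33, 0.68, 1.24, -0.43, 1.53, 0.67] zmin 0.123
2 x [0.0, 0.0, 2.0, -0.0, 0.0, 0.0] end [ 0.527 -0.277  0.089] q [-0.35, 0.7, 1.31, -0.44, 1.45, 0.68] zmin 0.089
```

View pics/s1.png

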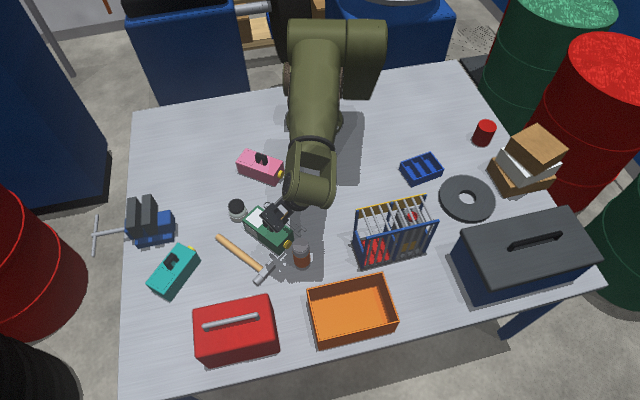

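The gripper sits over the green can's handle at about (275,212), and the bystanders haven't moved. Next I go down and close.

```bash
python3 -m inch '[-0.02,-1.38,3.53,0.009,-0.019,0.005,0.7, 0,0,3,0,0,0,0.7, 0,0,3,0,0,0,0.7, 0,0,0,0,0,0,0.7,0,0,0,0,0,0,0.7]'
python3 - <<'E'
from rows import *
show([grasp()],ns=[2])
E
```

```text
time_s: 6.02
ee_pos: [0.5419, -0.2672, 0.1274]
eef_rot: [2.622, -0.004, -0.913]
force: [0.3, -0.5, 0.9]
grip_width: 0.0659
2 x [-0.1, -0.18, 2.13, -0.002, -0.001, -0.002] end [ 0.526 -0.277  0.089] q [-0.35, 0.7, 1.31, -0.44, 1.45, 0.68] zmin 0.089
```

```bash
python3 -m inch '[-0.1,-0.15,2.1,0,0,0,0.7, -0.1,-0.15,2.1,0,0,0,0.7, 0,0,0,0,0,0,0.3, 0,0,0,0,0,0,0, 0,0,0,0,0,0,0, 0,0,0,0,0,0,0,0,0,0,0,0,0,0]' 60
python3 - <<'E'
from rows import *
A,q=now(); 
print(A.round(3))
z=A[:3,2]; print('G',A[:3,3]-.019*z)
E
```

```text
time_s: 6.9
ee_pos: [0.5257, -0.2766, 0.0876]
eef_rot: [2.621, -0.001, -0.913]
force: [-0.2, 0.2, 0.0]
grip_width: 0.0192
[[ 0.612 -0.686 -0.393  0.526]
 [-0.791 -0.53  -0.305 -0.277]
 [ 0.001  0.498 -0.867  0.088]
 [ 0.     0.     0.     1.   ]]
G [ 0.53316656 -0.27082994  0.10410198]
```

Run:
```python
from rows import *
A,q=now();B=A.copy();B[2,3]+=.17
C=loc(-230,200,75)
show([B,C,loc(-195,160,68)],vmax=3.5,wmax=.1)
```

```text
5 x [0.0, 1.69, -2.95, -0.0, -0.0, -0.0] end [ 0.526 -0.276  0.258] q [-0.35, 0.55, 1.14, -0.44, 1.73, 0.55] zmin 0.122
11 x [-3.15, -0.44, 0.52, 0.023, -0.022, 0.053] end [0.433 0.05  0.182] q [0.03, 0.23, 1.69, 0.0, 1.48, 1.57] zmin 0.182
2 x [0.02, -2.25, 1.61, 0.06, 0.001, -0.001] end [0.471 0.051 0.141] q [0.03, 0.28, 1.71, -0.0, 1.29, 1.57] zmin 0.141
```

```bash
python3 -m inch '[0,1,-1.7,0,0,0,0, 0,1.69,-2.95,0,0,0,0, 0,1.69,-2.95,0,0,0,0, 0,1.69,-2.95,0,0,0,0, 0,1.69,-2.95,0,0,0,0, 0,0.69,-1.25,0,0,0,0, -3.15,-0.44,0.52,0.023,-0.022,0.053,0, -3.15,-0.44,0.52,0.023,-0.022,0.053,0, -3.15,-0.44,0.52,0.023,-0.022,0.053,0, -3.15,-0.44,0.52,0.023,-0.022,0.053,0, -3.15,-0.44,0.52,0.023,-0.022,0.053,0, -3.15,-0.44,0.52,0.023,-0.022,0.053,0, -3.15,-0.44,0.52,0.023,-0.022,0.053,0, -3.15,-0.44,0.52,0.023,-0.022,0.053,0, -3.15,-0.44,0.52,0.023,-0.022,0.053,0, -3.15,-0.44,0.52,0.023,-0.022,0.053,0, -3.15,-0.44,0.52,0.023,-0.022,0.053,0,0,0,0,0,0,0,0,0,0,0,0,0,0,0]'
python3 - <<'E'
from rows import *
from h import *
show([loc(-195,160,68)],ns=[3])
A,q=now()
im,d=cam('scene','s2.png')
# can cloud near hand, in tool frame relative to grasp
G=A@np.array([0,0,-.019,1]);Pc=cloud('scene',d);I=im.astype(int)
m=(np.linalg.norm(Pc-G[:3],axis=-1)<.2)&(d>0)&(I[...,1]>I[...,0]+15)&(I[...,1]>I[...,2]+5)
p=Pc[m];pt=(p-G[:3])@A[:3,:3]
print(len(p));print('tool-frame x range',np.percentile(pt[:,0],[2,50,98]).round(3))
# expected can frame in tool: x_c,z_c with alpha30
a=np.radians(30)
zc=np.array([0,np.sin(a)*1,-np.cos(a)]);
zw=-np.cos(a)*A[:3,2]; 
# z_c = -cos a *t - sin a * n ; x_c = -sin a t + cos a n, n = tool y sign
n=A[:3,1] if (A[:3,:3]@[0,1,0])@Xl>0 else -A[:3,1]
xcw=-np.sin(a)*A[:3,2]+np.cos(a)*n; zcw=-np.cos(a)*A[:3,2]-np.sin(a)*n
print('xc',xcw.round(3),'zc',zcw.round(3))
print('along xc',np.percentile((p-G[:3])@xcw,[1,50,99]).round(3),'zc',np.percentile((p-G[:3])@zcw,[1,50,99]).round(3))
big=cv2.resize(im[110:290,220:460],(800,600),interpolation=cv2.INTER_CUBIC);cv2.imwrite('pics/s2c.png',big[:,:,::-1])
E
```

```text
time_s: 9.28
ee_pos: [0.4225, 0.0467, 0.1813]
eef_rot: [2.881, 0.001, -1.541]
force: [-0.1, 0.0, -4.5]
grip_width: 0.0172
3 x [-0.09, -1.83, 0.99, 0.04, 0.0, -0.0] end [0.47  0.051 0.141] q [0.03, 0.28, 1.71, 0.0, 1.29, 1.57] zmin 0.141
553
tool-frame x range [-0.035  0.01   0.039]
xc [0.965 0.028 0.26 ] zc [-0.26  -0.008  0.965]
along xc [-0.05   0.051  0.07 ] zc [-0.101 -0.035 -0.031]
```

View pics/s2c.png

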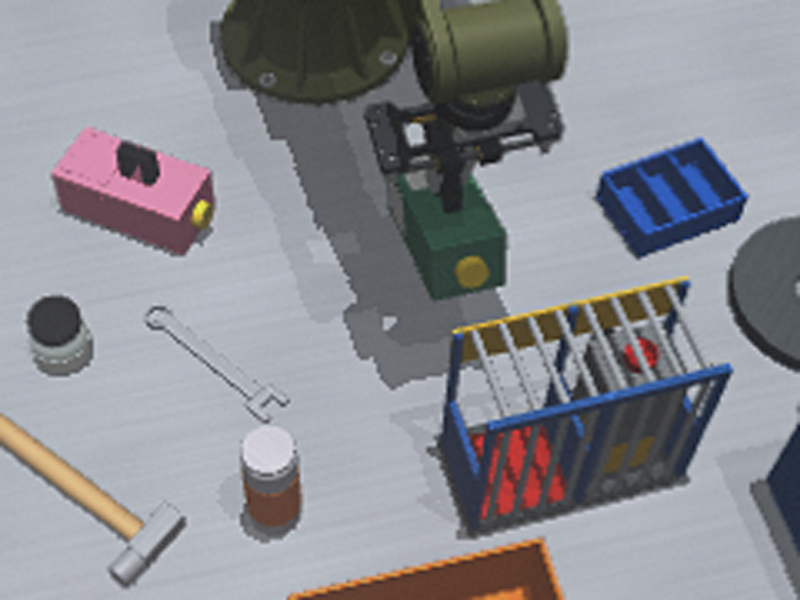

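The image shows the green can held with its cap forward and its bottom clear of the bench. Grip is unslipped: top at 70 mm along its axis, face at 35 mm, as planned. Now the first half of the insertion.

Run:
```python
from rows import *
show([loc(*w) for w in [(-195,158,68),(-146,155,68),(-119,152,64),(-95,155,58)]],vmax=2,wmax=.08)
```

```text
4 x [-0.07, -1.38, 0.8, 0.03, 0.0, -0.0] end [0.47  0.051 0.139] q [0.03, 0.28, 1.71, 0.0, 1.29, 1.57] zmin 0.139
3 x [-0.01, -1.64, -0.13, 0.0, 0.0, -0.0] end [0.519 0.052 0.136] q [0.03, 0.39, 1.58, 0.0, 1.32, 1.57] zmin 0.136
2 x [-0.0, -1.42, 0.0, 0.035, 0.0, -0.001] end [0.548 0.053 0.133] q [0.03, 0.41, 1.55, 0.0, 1.25, 1.57] zmin 0.133
2 x [0.0, -1.3, -0.17, 0.052, 0.0, 0.0] end [0.574 0.054 0.136] q [0.03, 0.4, 1.55, 0.0, 1.15, 1.57] zmin 0.134
```

```bash
python3 -m inch '[-0.07,-1.38,0.8,0.03,0,0,0, -0.07,-1.38,0.8,0.03,0,0,0, -0.07,-1.38,0.8,0.03,0,0,0, -0.07,-1.38,0.8,0.03,0,0,0, 0,-1.64,-0.13,0,0,0,0, 0,-1.64,-0.13,0,0,0,0, 0,-1.64,-0.13,0,0,0,0, 0,-1.42,0,0.035,0,0,0, 0,0,0,0,0,0,0,0,0,0,0,0,0,0]'
python3 - <<'E'
from rows import *
show([loc(*w) for w in [(-119,152,64),(-107,152,60),(-95,155,58),(-89,155,50),(-89,154,44),(-88,151,38),(-86,147,30)]],vmax=2,wmax=.08)
E
```

```text
time_s: 10.58
ee_pos: [0.5324, 0.053, 0.1334]
eef_rot: [3.036, 0.001, -1.542]
force: [0.1, 0.1, -5.9]
grip_width: 0.0177
1 x [0.01, -1.53, -0.1, 0.035, 0.001, -0.002] end [0.548 0.053 0.133] q [0.03, 0.41, 1.55, 0.0, 1.25, 1.57] zmin 0.133
1 x [-0.0, -1.33, -0.04, 0.07, 0.0, 0.0] end [0.561 0.054 0.133] q [0.03, 0.4, 1.56, 0.0, 1.18, 1.57] zmin 0.133
1 x [-0.0, -1.27, -0.28, 0.035, 0.0, 0.0] end [0.574 0.054 0.136] q [0.03, 0.4, 1.55, 0.0, 1.15, 1.57] zmin 0.136
2 x [-0.0, -0.43, 0.03, 0.07, 0.0, 0.0] end [0.582 0.054 0.136] q [0.03, 0.34, 1.64, 0.0, 0.98, 1.57] zmin 0.136
2 x [-0.0, -0.09, 0.05, 0.052, 0.0, 0.0] end [0.584 0.054 0.136] q [0.03, 0.3, 1.72, 0.0, 0.84, 1.57] zmin 0.136
2 x [0.0, -0.1, 0.16, 0.053, 0.0, 0.0] end [0.587 0.055 0.133] q [0.03, 0.27, 1.79, 0.0, 0.7, 1.57] zmin 0.133
2 x [0.0, -0.13, 0.22, 0.069, 0.0, -0.0] end [0.591 0.055 0.131] q [0.03, 0.23, 1.89, 0.0, 0.5, 1.57] zmin 0.131
```

```bash
python3 -m inch '[0,-1.53,-0.1,0.035,0,0,0, 0,-1.33,-0.04,0.07,0,0,0, 0,-1.27,-0.28,0.035,0,0,0, 0,-0.43,0.03,0.07,0,0,0, 0,-0.43,0.03,0.07,0,0,0, 0,0,0,0,0,0,0]'
python3 - <<'E'
from rows import *
from h import *
A,q=now()
def st(A): 
    g=A[:3,3]-.019*A[:3,2]-MAT*[1,1,0]; print('G X,Y,Z mm',g@Xl*1e3,g@Yl*1e3,g[2]*1e3,'tau',np.degrees(np.arcsin(-A[2,2])))
st(A)
show([loc(*w) for w in [(-89,154,44),(-88,151,38),(-86,147,30),(-83,142,24),(-79,136,21)]],vmax=2,wmax=.08)
im,d=cam('scene')
big=cv2.resize(im[150:280,310:470],(800,600),interpolation=cv2.INTER_CUBIC);cv2.imwrite('pics/s3.png',big[:,:,::-1])
E
```

```text
time_s: 11.32
ee_pos: [0.5827, 0.0546, 0.1353]
eef_rot: [-2.966, 0.001, -1.542]
force: [0.2, -0.0, -4.5]
grip_width: 0.0174
G X,Y,Z mm -88.61236082969921 0.1923389809363597 154.0281990546637 tau 79.96597678091354
2 x [0.01, -0.08, -0.0, 0.052, 0.0, -0.001] end [0.584 0.054 0.136] q [0.03, 0.3, 1.72, 0.0, 0.84, 1.57] zmin 0.135
2 x [0.0, -0.1, 0.16, 0.052, 0.0, -0.0] end [0.587 0.055 0.133] q [0.03, 0.27, 1.79, 0.0, 0.7, 1.57] zmin 0.133
2 x [0.0, -0.13, 0.22, 0.07, 0.0, -0.0] end [0.591 0.055 0.13 ] q [0.03, 0.23, 1.89, 0.0, 0.5, 1.57] zmin 0.13
2 x [0.0, -0.09, 0.29, 0.053, 0.0, -0.0] end [0.596 0.055 0.127] q [0.03, 0.22, 1.95, 0.0, 0.33, 1.57] zmin 0.127
1 x [0.0, -0.06, 0.72, 0.052, 0.001, -0.0] end [0.601 0.055 0.121] q [0.03, 0.24, 1.98, -0.0, 0.24, 1.57] zmin 0.121
```

View pics/s3.png

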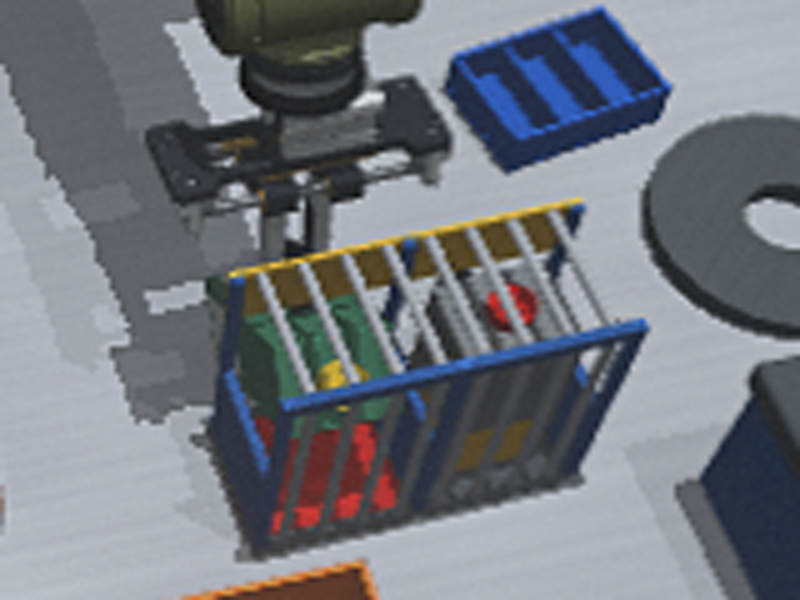

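The can's top is inside the red bay under the lintel, centred, with no contact force. I keep turning it upright.

```bash
python3 -m inch '[0,-0.08,0,0.052,0,0,0, 0,-0.08,0,0.052,0,0,0, 0,-0.1,0.16,0.052,0,0,0, 0,-0.1,0.16,0.052,0,0,0, 0,-0.13,0.22,0.07,0,0,0, 0,-0.13,0.22,0.07,0,0,0, 0,0,0,0,0,0,0]'
cat >> rows.py <<'E'
def st():
    A,q=now();g=A[:3,3]-.019*A[:3,2]-MAT*[1,1,0]; print('G X,Y,Z mm',(g@Xl*1e3).round(1),(g@Yl*1e3).round(1),(g[2]*1e3).round(1),'tau',np.degrees(np.arcsin(-A[2,2])).round(1))
E
python3 - <<'E'
from rows import *
st()
show([loc(*w) for w in [(-83,143,24),(-79,138,21),(-76,133,20)]],vmax=2,wmax=.06)
E
```

```text
time_s: 12.25
ee_pos: [0.5909, 0.0548, 0.1294]
eef_rot: [-2.621, 0.001, -1.542]
force: [-0.2, 0.0, -5.4]
grip_width: 0.0177
G X,Y,Z mm -86.6 0.2 145.8 tau 60.2
2 x [0.01, -0.18, 0.22, 0.054, -0.0, -0.001] end [0.596 0.055 0.128] q [0.03, 0.22, 1.95, 0.0, 0.34, 1.57] zmin 0.128
1 x [-0.0, -0.1, 0.63, 0.052, -0.0, -0.0] end [0.601 0.055 0.123] q [0.03, 0.23, 1.98, 0.0, 0.25, 1.57] zmin 0.123
1 x [-0.0, 0.05, 0.58, 0.018, -0.0, -0.0] end [0.604 0.055 0.118] q [0.03, 0.25, 1.99, 0.0, 0.21, 1.57] zmin 0.118
```

```bash
python3 -m inch '[0,-0.18,0.22,0.054,0,0,0, 0,-0.18,0.22,0.054,0,0,0, 0,-0.1,0.63,0.052,0,0,0, 0,0,0,0,0,0,0,0,0,0,0,0,0,0]'
python3 - <<'E'
from rows import *
st()
show([loc(*w) for w in [(-77,134,20)]],vmax=2,wmax=.06)
E
```

```text
time_s: 12.88
ee_pos: [0.6017, 0.0551, 0.1239]
eef_rot: [-2.46, 0.001, -1.542]
force: [0.2, 0.5, -5.5]
grip_width: 0.0177
G X,Y,Z mm -78.3 0.2 138.7 tau 50.9
1 x [0.02, 0.17, 0.44, 0.016, -0.0, -0.002] end [0.603 0.055 0.119] q [0.03, 0.24, 1.99, -0.0, 0.21, 1.57] zmin 0.119
```

```bash
for i in 1 2; do python3 -m inch '[0,0.19,0.23,0,0,0,0,0,0,0,0,0,0,0]' | grep -E 'force|ee_pos'; done; python3 -c "
from rows import *
st()"
```

```text
ee_pos: [0.6013, 0.0551, 0.1205]
force: [-0.0, -0.8, -5.7]
ee_pos: [0.6023, 0.0552, 0.1193]
force: [-2.8, -0.4, 4.2]
G X,Y,Z mm -77.8 0.2 134.0 tau 50.6
```

```bash
python3 -m inch '[0,-0.1,0.15,0,0,0,0, 0,0,0,0,0,0,0.2, 0,0,0,0,0,0,0.5, 0,0,0,0,0,0,0.5,0,0,0,0,0,0,0.5]'; python3 -m inch '[0,0,-2,0,0,0,0.5,0,0,-3,0,0,0,0.5,0,0,-3,0,0,0,0.5,0,0,0,0,0,0,0.5]'
python3 - <<'E'
from rows import *
from h import *
st()
im,d=cam('scene')
big=cv2.resize(im[150:280,310:470],(800,600),interpolation=cv2.INTER_CUBIC);cv2.imwrite('pics/s4.png',big[:,:,::-1])
E
```

```text
time_s: 14.0
ee_pos: [0.603, 0.0552, 0.1171]
eef_rot: [-2.458, 0.001, -1.542]
force: [-0.4, -1.1, 0.4]
grip_width: 0.0447
time_s: 14.5
ee_pos: [0.5526, 0.0537, 0.1809]
eef_rot: [-2.455, 0.001, -1.542]
force: [0.1, -0.3, -0.1]
grip_width: 0.0471
G X,Y,Z mm -127.4 0.2 195.6 tau 50.7
```

View pics/s4.png

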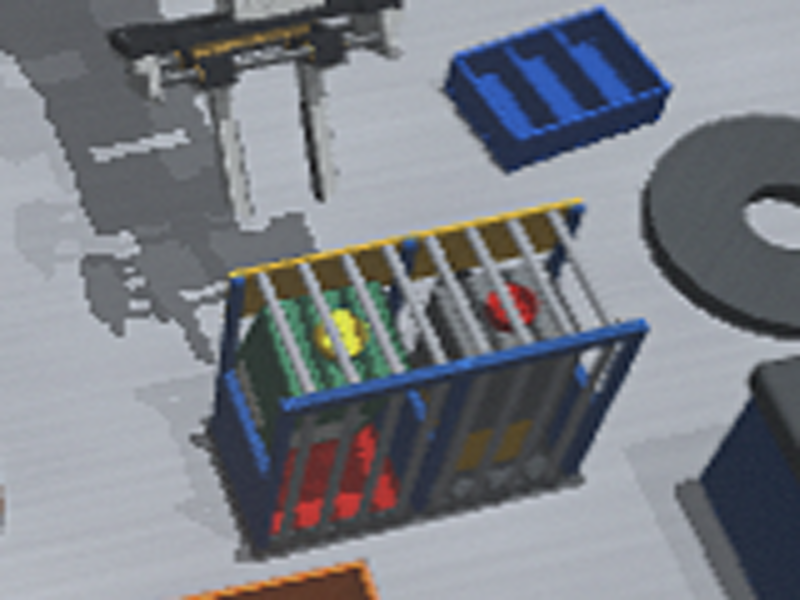

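The can rests leaning on the rods at about 20°, cap up, with the fingers clear. Next I push near the foot with the two fingers straddling the handle.

```bash
cat >> rows.py <<'E'
def tip(X,Z,tau): t=np.radians(tau); return loc(X-19*np.cos(t),Z+19*np.sin(t),tau-30)
E
python3 - <<'E'
from rows import *
A,q=show([tip(-125,120,51),tip(-110,45,51),tip(-90,45,51)],vmax=3)
show([tip(-60,45,51),tip(-35,45,51)],A,q,vmax=.5)
E
```

```text
3 x [0.01, 1.51, 1.34, -0.002, -0.0, -0.001] end [0.543 0.053 0.12 ] q [0.03, 0.12, 2.13, -0.0, 0.22, 1.57] zmin 0.12
3 x [-0.0, 1.18, 2.26, 0.0, -0.0, 0.0] end [0.558 0.054 0.045] q [0.03, 0.32, 2.12, -0.0, 0.02, 1.57] zmin 0.045
1 x [-0.01, -1.56, 1.26, 0.001, -0.0, 0.001] end [0.578 0.054 0.045] q [0.03, 0.35, 2.07, -0.01, 0.04, 1.58] zmin 0.045
6 x [-0.0, -0.39, 0.31, 0.0, -0.0, -0.0] end [0.608 0.055 0.045] q [0.03, 0.4, 1.99, -0.0, 0.07, 1.57] zmin 0.045
6 x [-0.0, -0.32, 0.27, 0.0, -0.0, -0.0] end [0.633 0.056 0.045] q [0.03, 0.44, 1.93, -0.0, 0.09, 1.57] zmin 0.045
```

Run:
```python
from rows import *
A,q=show([tip(-125,120,56),tip(-110,48,56),tip(-90,46,56)],vmax=3)
show([tip(-60,46,55),tip(-35,46,53)],A,q,vmax=.5)
```

```text
3 x [0.01, 1.45, 1.4, -0.031, -0.0, -0.001] end [0.543 0.053 0.12 ] q [0.03, 0.13, 2.07, -0.0, 0.35, 1.57] zmin 0.12
3 x [-0.0, 0.92, 2.27, 0.0, -0.0, 0.0] end [0.558 0.054 0.048] q [0.03, 0.31, 2.07, -0.0, 0.17, 1.57] zmin 0.048
1 x [-0.01, -1.54, 1.3, 0.001, -0.0, 0.001] end [0.578 0.054 0.046] q [0.03, 0.35, 2.02, -0.0, 0.18, 1.57] zmin 0.046
6 x [-0.0, -0.41, 0.28, 0.003, -0.0, -0.0] end [0.608 0.055 0.046] q [0.03, 0.4, 1.95, -0.0, 0.18, 1.57] zmin 0.046
6 x [-0.0, -0.34, 0.25, 0.006, -0.0, -0.0] end [0.633 0.056 0.046] q [0.03, 0.44, 1.91, -0.0, 0.15, 1.57] zmin 0.046
```

```bash
python3 -m inch '[0,1.45,1.4,-0.031,0,0,0.53, 0,1.45,1.4,-0.031,0,0,0.53, 0,1.45,1.4,-0.031,0,0,0.53, 0,0.92,2.27,0,0,0,0.53, 0,0.92,2.27,0,0,0,0.53, 0,0.92,2.27,0,0,0,0.53, 0,0,0,0,0,0,0.53,0,0,0,0,0,0,0.53]'
python3 -m inch '[0,-0.75,0.65,0,0,0,0.53, 0,-0.75,0.65,0,0,0,0.53, 0,-0.41,0.28,0.003,0,0,0.53, 0,-0.41,0.28,0.003,0,0,0.53, 0,-0.41,0.28,0.003,0,0,0.53,0,0,0,0,0,0,0.53]'
python3 - <<'E'
from rows import *
A,q=now();t=A[:3,3]-MAT*[1,1,0];print('tip',t@Xl*1e3,t@Yl*1e3,t[2]*1e3)
show([tip(-60,46,55),tip(-35,46,53)],vmax=.6)
E
```

```text
time_s: 15.55
ee_pos: [0.5584, 0.054, 0.0475]
eef_rot: [-2.552, 0.001, -1.542]
force: [0.7, -0.4, -0.1]
grip_width: 0.0499
time_s: 16.3
ee_pos: [0.5931, 0.055, 0.0448]
eef_rot: [-2.542, 0.001, -1.542]
force: [-1.9, 0.4, -0.4]
grip_width: 0.05
tip -74.89237988353352 0.27732660070584664 44.81957731036317
3 x [0.01, -0.43, 0.25, 0.004, -0.0, -0.001] end [0.608 0.055 0.046] q [0.03, 0.4, 1.95, -0.0, 0.18, 1.57] zmin 0.045
5 x [-0.0, -0.4, 0.29, 0.007, -0.0, 0.0] end [0.633 0.056 0.046] q [0.03, 0.44, 1.91, -0.0, 0.15, 1.57] zmin 0.046
```

Contact is light (about 2 N). I continue the push.

```bash
python3 -m inch '[0,-0.43,0.25,0.004,0,0,0.53, 0,-0.43,0.25,0.004,0,0,0.53, 0,-0.43,0.25,0.004,0,0,0.53, 0,-0.4,0.29,0.007,0,0,0.53, 0,0,0,0,0,0,0.53]'
python3 -m inch '[0,-0.4,0.29,0.007,0,0,0.53,0,-0.4,0.29,0.007,0,0,0.53,0,-0.4,0.29,0.007,0,0,0.53, 0,0,0,0,0,0,0.53]'
python3 - <<'E'
from rows import *
from h import *
A,q=now();t=A[:3,3]-MAT*[1,1,0];print('tip',t@Xl*1e3,t@Yl*1e3,t[2]*1e3)
show([tip(-35,46,53),tip(-31,46,53)],vmax=.6)
im,d=cam('scene');np.savez('/tmp/s5',im=im,d=d)
big=cv2.resize(im[150:280,310:470],(800,600),interpolation=cv2.INTER_CUBIC);cv2.imwrite('pics/s5.png',big[:,:,::-1])
E
```

```text
time_s: 16.92
ee_pos: [0.6131, 0.0555, 0.0459]
eef_rot: [-2.523, 0.001, -1.542]
force: [-2.0, 0.2, 0.4]
grip_width: 0.0501
time_s: 17.42
ee_pos: [0.628, 0.056, 0.046]
eef_rot: [-2.502, 0.001, -1.542]
force: [-1.6, 0.2, -1.8]
grip_width: 0.0498
tip -39.9739614049586 0.17805769068917027 46.026190324041345
1 x [0.02, -0.4, 0.3, 0.006, -0.0, -0.002] end [0.633 0.056 0.046] q [0.03, 0.44, 1.91, -0.0, 0.15, 1.57] zmin 0.046
1 x [-0.0, -0.32, 0.24, -0.0, -0.0, -0.0] end [0.637 0.056 0.046] q [0.03, 0.45, 1.9, -0.0, 0.15, 1.57] zmin 0.046
```

View pics/s5.png

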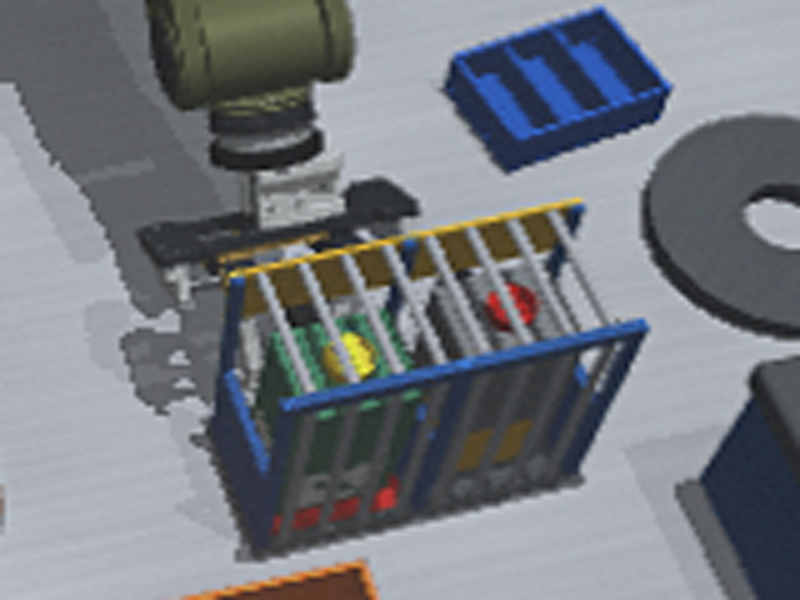

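The can is nearly upright with its back close to the rods, and a strip of mat still shows behind its foot. I push a little more, then measure.

```bash
python3 -m inch '[0,-0.2,0.15,0.003,0,0,0.53,0,-0.2,0.15,0.003,0,0,0.53, 0,-0.24,0.18,0,0,0,0.53, 0,0,0,0,0,0,0.53]'
cat > meas.py <<'E'
from rows import *
from h import *
A,q=now();t=A[:3,3]-MAT*[1,1,0];print('tip',t@Xl*1e3,t@Yl*1e3,t[2]*1e3)
im,d=cam('scene');np.savez('/tmp/s6',im=im,d=d)
P=cloud('scene',d)-MAT; I=im.astype(int)
L=np.stack([P@Xl,P@Yl,P[...,2]],-1)*1e3
g=(d>0)&(I[...,1]>I[...,0]+12)&(I[...,1]>I[...,2]+4)&(abs(L[...,0])<70)&(abs(L[...,1])<55)
def plane(m,ax,it=6):
    p=L[m]
    for _ in range(it):
        o=[i for i in range(3) if i!=ax]; M=np.c_[p[:,o],np.ones(len(p))]; c=np.linalg.lstsq(M,p[:,ax],rcond=None)[0]; r=abs(M@c-p[:,ax]); p=p[r<max(2.0,1.5*np.median(r))]
    return c.round(4),len(p),np.percentile(p,[2,50,98],axis=0).round(1).tolist()
top=g&(L[...,2]>155)&(L[...,0]<40); print('top  z=a x+b y+c',plane(top,2))
bk=(d>0)&(abs(L[...,1])<36)&(L[...,2]<140)&(L[...,2]>10)&(L[...,0]<42)&(L[...,0]>10)&((I[...,1]>I[...,0]+10)|(I.min(-1)>90))
if bk.sum()>30: print('back x=a y+b z+c',plane(bk,0))
y=(I[...,0]>150)&(I[...,1]>130)&(I[...,2]<90)&(d>0)&(abs(L[...,1])<45)&(abs(L[...,0])<45)
print('cap',np.median(L[y],0),y.sum())
E
python3 meas.py
```

```text
time_s: 17.98
ee_pos: [0.6359, 0.0562, 0.046]
eef_rot: [-2.496, 0.001, -1.542]
force: [-2.4, -0.1, -0.9]
grip_width: 0.0495
tip -32.12057695586764 0.16367530994829063 45.991214654366736
top  z=a x+b y+c (array([ 5.310000e-02, -1.300000e-03,  1.688934e+02]), 88, [[-22.3, -39.9, 166.1], [-8.7, -11.8, 168.6], [22.3, 36.4, 170.9]])
cap [ 12.2468652    4.0660326  179.90542718] 28
```

```bash
python3 -m inch '[0,0.8,-0.6,0,0,0,0.53, 0,1.6,-1.2,0,0,0,0.53, 0,1.6,-1.2,0,0,0,0.53, 0,1.6,-1.2,0,0,0,0.53, 0,1.6,-1.2,0,0,0,0.53, 0,0,-3,0.05,0,0,0.53, 0,0,-4,0.05,0,0,0.53, 0,0,-4,0.05,0,0,0.53, 0,0,0,0,0,0,0.53]'
cat >> meas.py <<'E'
p=L[top][:,:2].astype(np.float32); print(cv2.minAreaRect(p))
for c in('scene','top'):
    if c=='top': cam('top')
    r=ctrl.place_of(c,'can_grip'); 
    w=[atz(c,[x['centre']],.101)[0]-MAT for x in r]; print(c,'grip',[(round(x['score'],2),(v@Xl*1e3).round(),(v@Yl*1e3).round()) for x,v in zip(r,w)])
    r=ctrl.place_of(c,'can_mid')
    w=[atz(c,[x['centre']],.088)[0]-MAT for x in r]; print(c,'mid',[(round(x['score'],2),(v@Xl*1e3).round(),(v@Yl*1e3).round()) for x,v in zip(r,w)])
big=cv2.resize(im[150:280,310:470],(800,600),interpolation=cv2.INTER_CUBIC);cv2.imwrite('pics/s7.png',big[:,:,::-1])
E
python3 meas.py
```

```text
time_s: 19.15
ee_pos: [0.4741, 0.0515, 0.1319]
eef_rot: [-2.341, 0.001, -1.542]
force: [0.5, -0.6, 0.5]
grip_width: 0.0496
tip -193.99716744473807 0.47052981615028877 131.89820333546908
top  z=a x+b y+c (array([ 3.030000e-02, -2.410000e-02,  1.683133e+02]), 73, [[-24.7, -39.2, 165.9], [-7.3, -9.9, 168.2], [22.1, 36.6, 170.6]])
cap [  8.91161064   3.97465577 179.84733596] 27
((6.944969177246094, -2.123565673828125), (83.90694427490234, 66.2638931274414), 88.55957794189453)
scene grip [(0.83, np.float64(-63.0), np.float64(1.0)), (0.76, np.float64(-441.0), np.float64(-297.0)), (0.72, np.float64(-92.0), np.float64(-661.0)), (0.59, np.float64(51.0), np.float64(-6.0))]
scene mid [(0.94, np.float64(-380.0), np.float64(-321.0)), (0.87, np.float64(-61.0), np.float64(-652.0)), (0.56, np.float64(10.0), np.float64(-2.0))]
top grip [(0.93, np.float64(-52.0), np.float64(0.0)), (0.75, np.float64(-222.0), np.float64(-258.0)), (0.74, np.float64(-429.0), np.float64(-287.0)), (0.58, np.float64(-86.0), np.float64(-655.0))]
top mid [(0.88, np.float64(-87.0), np.float64(-642.0)), (0.81, np.float64(2.0), np.float64(2.0)), (0.69, np.float64(-441.0), np.float64(-302.0))]
```

View pics/s7.png

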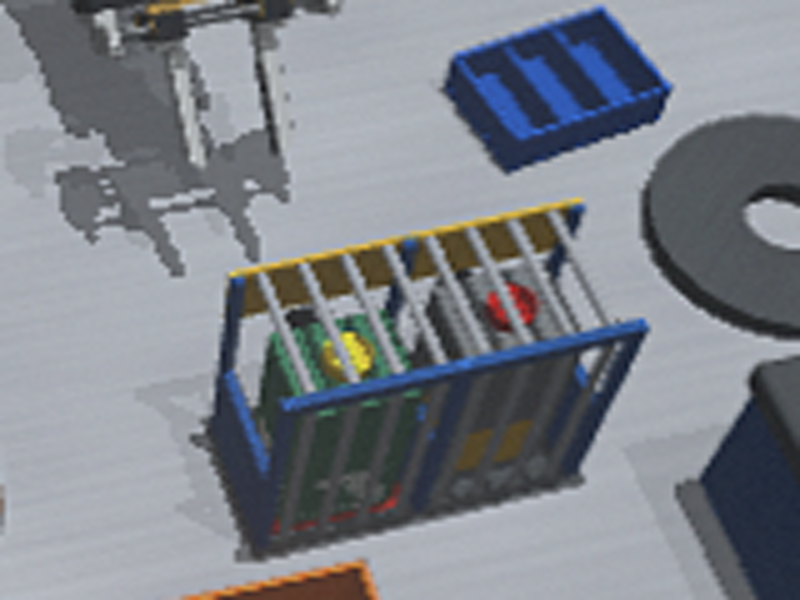

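The can stands upright in the red bay, square to it, with its centre about 7 mm towards the back. The other can has not moved and the gripper is clear, so I hand in.

```bash
python3 -m inch '[0,0,0,0,0,0,0.53,0,0,0,0,0,0,0.53]' && python3 -c "
from station import ctrl
print(ctrl.hand_in())"
```

```text
time_s: 19.7
ee_pos: [0.4749, 0.0515, 0.1294]
eef_rot: [-2.347, 0.001, -1.542]
force: [0.0, 1.0, -0.1]
grip_width: 0.0497
the job is handed in; nothing more can be done
None
```

The green can is in the bay with the red mat, standing upright with its handle to the doorway. I handed the job in at about 19.7 s; the hand-in gives no verdict.

**What I did:** I gripped the can by its handle with the tool pitched 30°. I took it top-first under the lintel at about 65° lean and turned it up to 20° inside. Then I let it go leaning on the rods and pushed its foot in with two fingers either side of the handle. The push took about 2 N.

**Last checks:**

| Check | Measured | Limit |
|---|---|---|
| Can centre towards the back | about +7 mm (estimates ran from +2 to +10 mm) | -9 to +30 mm |
| Can centre off the bay's centre line | about 2 mm | 25 mm |
| Tilt, from the top face | about 0.03–0.04 rad, mostly depth noise | 0.1 rad |
| Squareness | about 1.5° | 14° |

- **Top face:** it measured about 168 mm above the floor plate, as it should for a can standing flat.
- **Disagreement:** the networks placed the handle at -63 mm in one camera and -52 mm in the other. A centre at +7 mm would put it at about -63 mm, so the second reading is probably off.
- **Surroundings:** the gripper was clear of everything. In the last close-up the other can, the weights tray and the disc looked unmoved. The spray, spanner, jar and mallet were last in view just after the lift and also looked in place; I did not measure any of them again.

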